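Set out the bench for the next test run

TASK

Set out the bench for the next test run on the row of three black mats: stand the bottle upright in the middle of the mat next to the tube rack, the wide jar upright in the middle of the mat next to the stirrer, and the square carton, top up, in the middle of the mat between them. The flat steel dish goes right way up, centred on top of the carton. Leave the timer where it is.

Things in the scene. Friction and masses are not known exactly. Their poses are not given: they have to be found in the camera images.
- bottle_centre (a point): centre of the loose reagent bottle, half-way up (45 mm above its foot): white plastic, upright, body 44 mm in diameter, 90 mm high in all, straight sides up to 55 mm above the foot, then narrowing to a thin neck and a small grey cap; grasp it by the straight sides, at or below this point. z up along its axis. 80 to 170 g.
- jar_centre (a point): centre of the loose wide jar, half-way up (25 mm above its foot): white plastic with a grey screw lid, a squat round cylinder 60 mm in diameter and 50 mm high. z up along its axis. 100 to 210 g.
- carton_centre (a point): centre of the loose closed carton, half-way up (20 mm above its foot): plain brown cardboard, 62 x 62 mm square (sides along its x and y) and 40 mm high, stiff. z up. 80 to 170 g.
- dish_centre (a point): centre of the loose flat round stainless steel dish with its lid on, half-way up (10 mm above its foot): 50 mm in diameter, 20 mm high, straight sides. z up along its axis. 55 to 115 g.
- mat_middle: black rubber spill mat, square, 84 x 84 mm and 3 mm thick, fixed to the bench. Origin at the centre of its underside (bench height), z up, sides along x and y; the middle one of the three mats in the row; its y axis runs along the row, towards the left mat (robot's left). Its neighbours lie about 130 mm away, centre to centre.
- mat_left: black rubber spill mat, square, 84 x 84 mm and 3 mm thick, fixed to the bench. Origin at the centre of its underside (bench height), z up, sides along x and y; the end mat at the robot's left end of the row.
- mat_right: black rubber spill mat, square, 84 x 84 mm and 3 mm thick, fixed to the bench. Origin at the centre of its underside (bench height), z up, sides along x and y; the end mat at the robot's right end of the row.
- tube_rack: white rack with eight capped glass tubes in two rows, fixed; 60 mm (its x) by 110 mm (its y), 76 mm high over the caps. It stands beyond one end of the row of mats, about 145 mm from the end mat's centre; which end varies. Origin at the centre of its underside, at bench height.
- stirrer: low white magnetic stirrer with a round steel plate on top and a black knob at the front, fixed; 130 mm (its x) by 110 mm (its y), 50 mm high. It stands beyond the other end of the row of mats, about 145 mm from the end mat's centre. Origin at the centre of its underside, at bench height.
- timer_centre (a point): centre of a loose flat bench timer, half-way up (9 mm above the bench): grey plastic, 70 mm (its x) by 50 mm (its y), 18 mm high, dark blank display and three white keys on top. Not part of the job: to be left where it lies among the loose things.

How it is judged:
By the outcome, as a careful person would: the job done as asked, in the order asked, and still so for the second after the job is handed in, with the robot touching nothing.
It also fails if it takes over 104 s, if anything falls off the work surface, if the arm or the gripper's body presses on something with over 40 N, if the wrist force passes 120 N, or if a joint passes its speed limit or range.

ROBOT

A 6-joint arm with a two-finger parallel gripper is mounted at the origin on the work surface. World frame = base frame: x ahead of the robot, y to its left, z up, the work surface at z = 0. Lengths are in m, angles in rad, forces in N, time in s.
With the tool pointing down it reaches from about 0.275 to 1 m from the base axis. Payload 8.4 kg.
Tool frame: the origin (TCP) lies on the centre line of the jaws, within the pads' length; the fingertips stand 14 mm ahead of it and the grasp point (between the pads) lies 5 mm behind it; z points along the fingers, y is the direction in which the jaws open and shut (so a half turn about z gives the same grasp; the last joint's range is limited). The gripper opens to 85 mm and grips with 20 to 120 N. Pads are 22 mm wide; open, the fingers measure 114 mm over their backs; the gripper's body (76 mm by 85 mm) begins 54 mm behind the grasp point. The pads swing forward as they close: fully open they stand 13 mm farther back than shut.
Start: joints at [1.104, 0.353, 1.633, -0, 1.155, -0.002], TCP at [0.28, 0.559, 0.245] pointing down, gripper open.
Joint ranges: [-2.63, 2.63], [-0.92, 2.1], [0.06, 2.66], [-1.3, 4.44], [0, 2.69], [-3.02, 3.02]. Speed limits (rad/s): [2.22, 2.22, 2.79, 3.14, 3.14, 3.14].

INTERFACE

Orientations are given as a unit quaternion [w, x, y, z].
In Python, from station import readout, vision, workorder gives the robot as it stands.
- The arm moves only by the tool apply_moves, never from a script. Its arguments are lists of equal length, an entry for each row: "translation": the shift along the tool's x, y, z in units of 30 mm (1.0 is 30 mm), a list of three; "twist": the turn about the tool's z in units of 6 degrees (1.0 is 6 degrees). A call has 1 to 20 rows; each row shifts and turns the commanded pose from where the row before left it, along the tool's axes as they then stand; what a row does not reach is not made up. A row lasts 1/10 s, in which the tool goes at most 50 mm and 8.59 degrees, less where a joint would pass 70% of its speed; a pose out of reach is approached as far as the arm can. A call is refused whole if a number of a shift passes 1 or a number of a turn 1, either way. A call with a gripper value outside its range is refused whole. "gripper" is the opening in per cent of the stroke, from 0 (shut) to 100 (fully open), set as the call begins (left out, the last holds). The fingers move at their own pace and stop on an object; "newtons" is the grip in N (left out, the last holds). Time passes only in rows, so rows that do not move let the fingers close. It gives the time, the measured TCP pose, the force and the opening at its end, in the units of the state.
- readout.get_obs(): the state, without advancing time (a new reading comes with each control period).
- vision.read_camera(name): name is "scene" or "side" or "wrist"; returns the picture (420x560x3 uint8, blue, green, red); there is no depth.
- vision.camera_params(name): a dict with "K" (3x3 intrinsics, pixels), "origin" and "attitude" of the camera in the world. Camera axes: x right, y down, z forward; pixel columns grow to the right and rows downward; lengths in m; the calibration is good to about 2 mm. The wrist camera is an equidistant fisheye: a pixel r from the principal point sees the ray r / f radians off the axis. A picture is of the moment at which its call begins: read the wrist's pose just before it. camera_params takes no time and is no camera call; for the wrist camera it gives the pose at the moment of the call.
- workorder.hand_in(): hands the job in, once; it reports no verdict.
The state is a dict: "clock": time; "joint_positions": joint angles; "joint_velocities": joint speeds; "joint_torque": joint torques, N m; "eef_pos": TCP position; "tool_rot": TCP orientation; "ft_force": force on the tool from outside, world axes, zero at the start; "ft_torque": the same for the moment, N m; "opening": finger opening in m.
Only numpy, scipy, OpenCV 4.12 (cv2) and the standard library are available. Lean on these libraries where they do the work, as an engineer would, in place of code of your own. Each camera call takes 0.05 s, during which the arm holds its last target.

## Working session

There is one attempt and no reset: what is moved stays moved. The work goes in short steps, Python scripts to look and compute and a tool call to move; the robot and the scene stay as the last step left them, time stands still between calls to the robot, and variables do not carry over. Pictures are saved under pics/ and viewed, and the job is handed in when it is done.

Besides the shell and the picture viewer there is one more tool, called as name(argument=value, ...) on one line, values as JSON. apply_moves: Moves the arm, as the interface text tells. Its arguments: {"type":"object","properties":{"translation":{"type":"array","items":{"type":"array","items":{"type":"number"}}},"twist":{"type":"array","items":{"type":"number"}},"gripper":{"type":"number"},"newtons":{"type":"number"}},"required":["translation","twist"]}

```bash
ls; mkdir -p pics
python3 - <<'E'
from station import readout, vision
import cv2
o=readout.get_obs(); print(o)
for n in("scene","side","wrist"):
    p=vision.camera_params(n); print(n,p)
    cv2.imwrite(f"pics/{n}0.png",vision.read_camera(n))
E
```

```text
pics
{'clock': 0.0, 'joint_positions': array([ 1.10360780e+00,  3.53708660e-01,  1.63414205e+00, -2.19823830e-05,
        1.15522943e+00, -2.43337120e-03]), 'joint_velocities': array([ 0.00041396, -0.00143763, -0.00026649,  0.00149842,  0.00137703,
       -0.00032152]), 'joint_torque': array([ 2.06923673e-03, -6.05244827e+01, -3.42051923e+01,  1.81638256e-04,
        9.30861424e-03,  3.60997956e-05]), 'eef_pos': array([0.27993852, 0.55827154, 0.2445205 ]), 'tool_rot': array([-1.63262488e-04,  2.30287453e-01,  9.73122364e-01, -7.25674084e-04]), 'ft_force': array([-0.69898497, -0.06130571,  0.13461935]), 'ft_torque': array([ 0.00969981, -0.04593122,  0.02772761]), 'opening': 0.08517730907455336}
scene {'K': array([[412.90367275,   0.        , 277.54846308],
       [  0.        , 412.90367275, 210.13245572],
       [  0.        ,   0.        ,   1.        ]]), 'origin': array([0.98752907, 0.3066034 , 0.70489436]), 'attitude': array([-0.16667894,  0.46430334,  0.81745938, -0.29732257])}
side {'K': array([[514.88450097,   0.        , 275.95277122],
       [  0.        , 514.88450097, 204.20670645],
       [  0.        ,   0.        ,   1.        ]]), 'origin': array([ 0.48156861, -1.00195814,  0.82610864]), 'attitude': array([-0.44734748,  0.89391042, -0.02347779,  0.015912  ])}
wrist {'K': array([[325.1922621 ,   0.        , 283.07603157],
       [  0.        , 325.1922621 , 210.22273017],
       [  0.        ,   0.        ,   1.        ]]), 'origin': array([0.20651715, 0.59590252, 0.37406056]), 'attitude': array([0.13754023, 0.83979276, 0.51843279, 0.08401335])}
```

View pics/scene0.png

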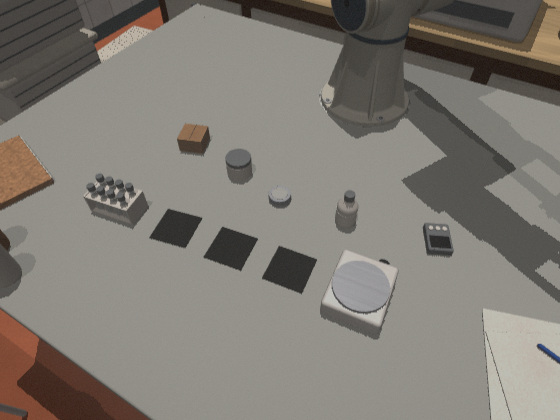

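View pics/side0.png

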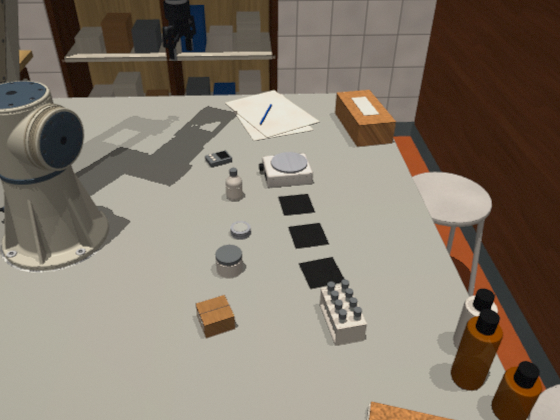

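View pics/wrist0.png

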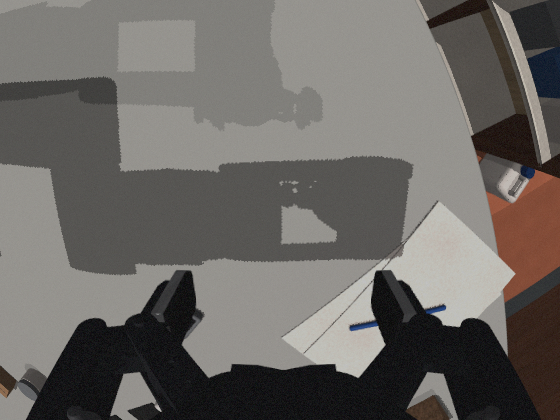

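The scene view shows the tube rack at the robot's right end (115,197) and the stirrer at the left end (360,285), with the three mats at (177,228), (231,247) and (290,269). The carton is at (193,138), jar (239,165), dish (280,197), bottle (347,210) and timer (438,238). The side view agrees. Next I'll enlarge crops.

```bash
cat > h.py <<'E'
import numpy as np, cv2
from scipy.spatial.transform import Rotation as R
from station import readout, vision
def Rq(q): return R.from_quat([q[1],q[2],q[3],q[0]]).as_matrix()
def ray(n,uv,P=None):
    P=P or vision.camera_params(n);K=P["K"]
    x=(uv[0]-K[0,2])/K[0,0];y=(uv[1]-K[1,2])/K[1,1]
    if n=="wrist":
        r=np.hypot(x,y);d=np.array([np.sin(r)*x/r,np.sin(r)*y/r,np.cos(r)]) if r>0 else np.array([0,0,1.])
    else: d=np.array([x,y,1.])
    return np.array(P["origin"]),Rq(P["attitude"])@d
def onz(n,uv,z,P=None):
    o,d=ray(n,uv,P);return (o+d*(z-o[2])/d[2])
def proj(n,X,P=None):
    P=P or vision.camera_params(n);K=P["K"]
    c=(np.atleast_2d(X)-P["origin"])@Rq(P["attitude"])
    if n=="wrist":
        h=np.hypot(c[:,0],c[:,1]);th=np.arctan2(h,c[:,2]);s=np.where(h>0,th/np.maximum(h,1e-9),1)
        a=c[:,:2]*s[:,None]
    else: a=c[:,:2]/c[:,2:]
    return a*K[0,0]+K[:2,2]
def pose():
    o=readout.get_obs();return o["clock"],np.array(o["eef_pos"]),Rq(o["tool_rot"]),o["opening"],o["ft_force"]
def togo(target_xyz,yaw=None):
    """units along tool axes to target"""
    t,p,M,op,f=pose();d=M.T@(np.array(target_xyz)-p)/0.03
    print("t",round(t,2),"pos",p.round(4),"ydir",np.degrees(np.arctan2(M[1,1],M[0,1])).round(1),"tilt",M[:,2].round(3),"op",round(op,4),"F",np.array(f).round(1),"units",d.round(2))
    return d
E
python3 - <<'E'
import cv2
a=cv2.imread("pics/scene0.png");b=cv2.imread("pics/side0.png")
cv2.imwrite("pics/sc_a.png",cv2.resize(a[110:310,70:270],None,fx=4,fy=4,interpolation=cv2.INTER_CUBIC)[:600])
cv2.imwrite("pics/sc_b.png",cv2.resize(a[170:320,260:460],None,fx=4,fy=4,interpolation=cv2.INTER_CUBIC))
cv2.imwrite("pics/si_a.png",cv2.resize(b[140:260,190:350],None,fx=5,fy=5,interpolation=cv2.INTER_CUBIC))
cv2.imwrite("pics/si_b.png",cv2.resize(b[220:340,190:350],None,fx=5,fy=5,interpolation=cv2.INTER_CUBIC))
E
```

```text
(no output)
```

View pics/sc_a.png

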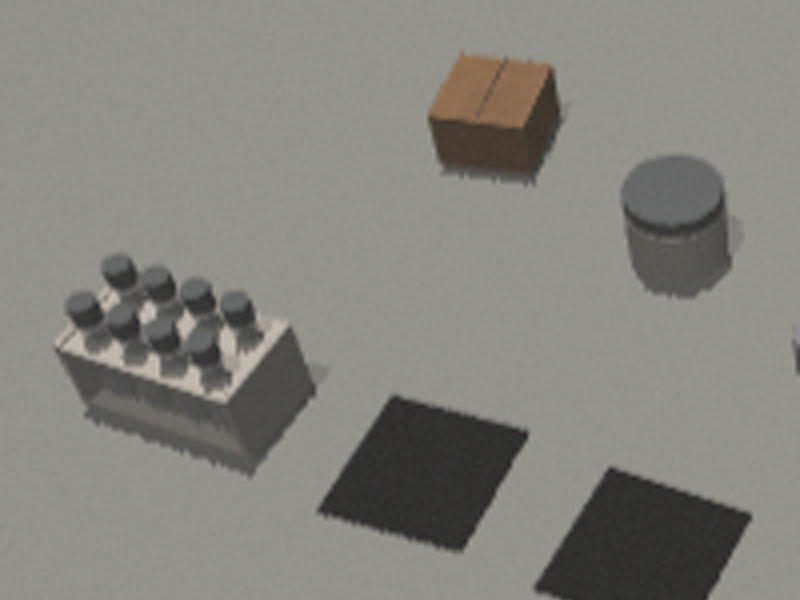

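View pics/sc_b.png

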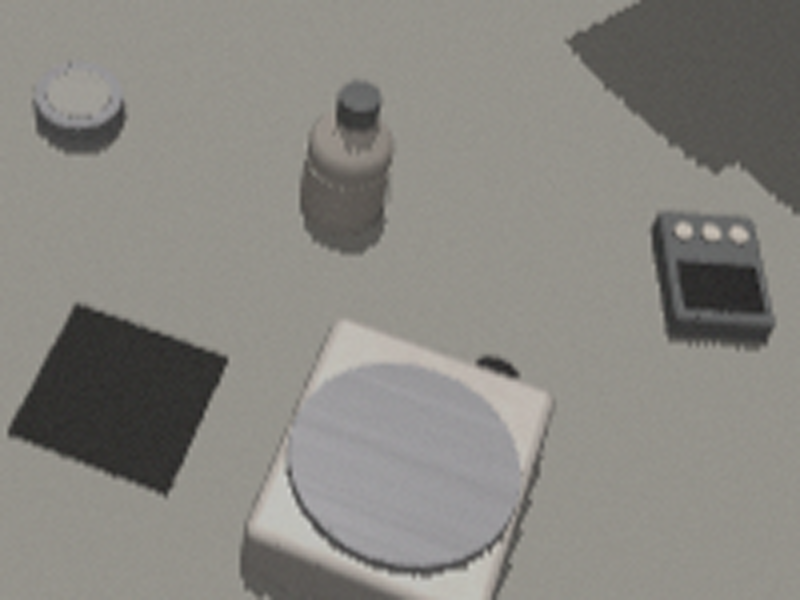

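View pics/si_a.png

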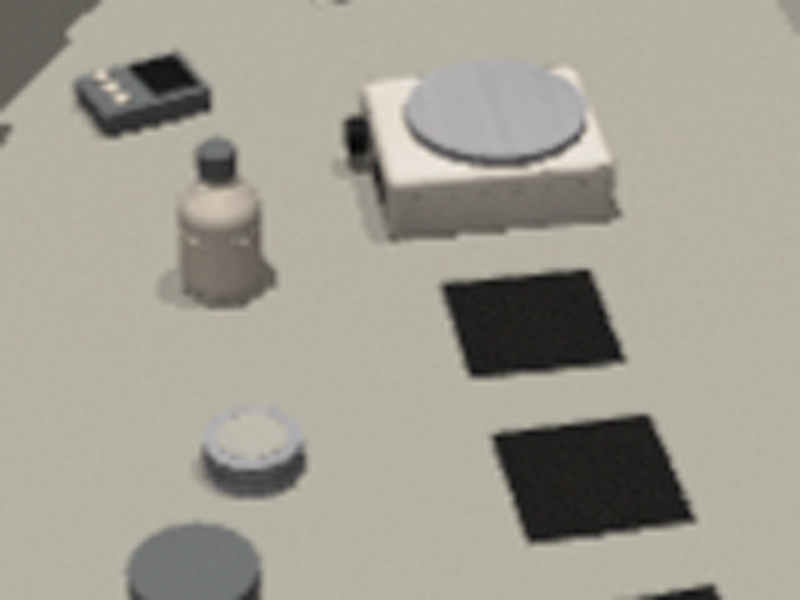

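View pics/si_b.png

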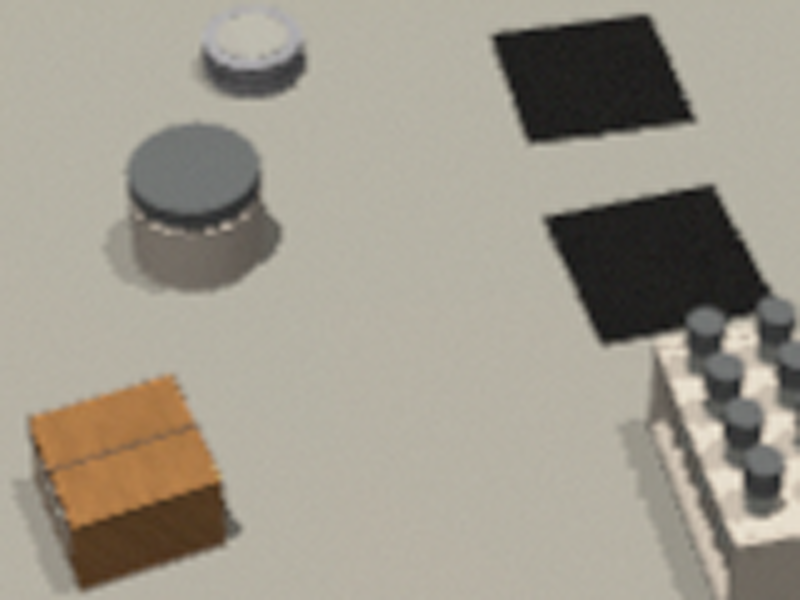

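Run:
```python
from h import *
def c(n,off,k,pts,z):
    return np.array([onz(n,(np.array(p)+.5)/k-.5+np.array(off),z) for p in pts])[:,:2]
A=("scene",(70,110),4);B=("scene",(260,170),4);SA=("side",(190,140),5);SB=("side",(190,220),5)
def quad(name,*v):
    for w in v:
        q=c(*w); e=np.roll(q,-1,0)-q
        print(name,w[0],q.mean(0).round(4),"ang",(np.degrees(np.arctan2(e[:,1],e[:,0]))%90).round(1),np.linalg.norm(e,axis=1).round(4))
quad("carton",(*A,[(459,55),(553,66),(523,128),(429,117)],.04),(*SB,[(30,416),(175,376),(220,482),(74,527)],.04))
quad("matR",(*A,[(395,397),(528,433),(463,551),(320,512)],.003),(*SB,[(544,217),(712,187),(770,293),(604,343)],.003))
quad("matM",(*SA,[(493,436),(650,416),(693,521),(529,543)],.003))
quad("matL",(*B,[(77,304),(228,358),(168,495),(8,434)],.003),(*SA,[(443,285),(590,271),(625,361),(470,377)],.003))
for n,v in dict(matMtop3=[(*A,[(612,468)],.003),(*SA,[(493,436)],.003),(*A,[(750,516)],.003),(*A,[(536,590)],.003)],jar=[(*A,[(672,191)],.05),(*SB,[(194,170)],.05)],dish=[(*B,[(79,96)],.02),(*SA,[(253,435)],.02)],bottle=[(*B,[(360,93)],.09),(*SA,[(216,149)],.09)],timer=[(*B,[(710,268)],.018),(*SA,[(143,86)],.018)]).items():
    print(n,[c(*w)[0].round(4) for w in v])
```

```text
carton scene [ 0.404  -0.2924] ang [20.4 19.5 20.8 21.7] [0.0621 0.0604 0.0599 0.0608]
carton side [ 0.4041 -0.2984] ang [18.2 18.3 19.4 19.7] [0.0611 0.0606 0.0596 0.0619]
matR scene [ 0.6382 -0.1579] ang [12.3 13.5 13.3 12.6] [0.0812 0.0816 0.0826 0.083 ]
matR side [ 0.6378 -0.1633] ang [11.6 12.8 19.1 13.2] [0.0824 0.0724 0.0823 0.0832]
matM side [ 0.621  -0.0354] ang [8.6 7.5 8.5 7.8] [0.0821 0.0823 0.0817 0.0822]
matL scene [0.6028 0.1016] ang [7.3 7.6 7.4 7.2] [0.0829 0.0837 0.0835 0.0839]
matL side [0.603  0.0936] ang [6.6 6.9 6.8 6.4] [0.0819 0.082  0.0826 0.0823]
matMtop3 [array([ 0.5856, -0.074 ]), array([ 0.575 , -0.0008]), array([0.5745, 0.0068]), array([ 0.6686, -0.0614])]
jar [array([ 0.4302, -0.1371]), array([ 0.4295, -0.1455])]
dish [array([ 0.4547, -0.0102]), array([ 0.4548, -0.0151])]
bottle [array([0.4354, 0.1425]), array([0.4379, 0.1367])]
timer [array([0.3901, 0.3282]), array([0.3895, 0.319 ])]
```

apply_moves(translation=[[-0.9,-0.85,0],[-0.9,-0.85,0],[-0.9,-0.85,0],[-0.9,-0.85,0],[-0.9,-0.85,0],[-0.9,-0.85,0],[-0.9,-0.85,0],[-0.9,-0.85,0],[-0.9,-0.85,0],[-0.9,-0.85,0],[-0.9,-0.85,0],[-0.9,-0.85,0],[0,0,0],[0,0,0],[0,0,0],[0,0,0],[0,0,0],[0,0,0],[0,0,0],[0,0,0]], twist=[0,0,0,0,0,0,0,0,0,0,0,0,0.95,0.95,0.95,0.95,0.95,0.95,0.95,0.95], gripper=100)

```text
clock: 2.15
eef_pos: [0.4324, 0.1399, 0.2451]
tool_rot: [-0.0, 0.591, 0.807, -0.0]
ft_force: [0.4, 1.2, 0.1]
opening: 0.085
```

Run:
```python
from h import *
togo([.437,.14,.245])
P=vision.camera_params("wrist");im=vision.read_camera("wrist");cv2.imwrite("pics/w1.png",im)
np.save("w1.npy",P,allow_pickle=True)
print(P["origin"])
for n,X in dict(bot=[.437,.14,.09],botf=[.437,.14,0],dish=[.4547,-.0126,.02],jar=[.43,-.141,.05],matL=[.603,.098,.003],matM=[.621,-.031,.003]).items(): print(n,proj("wrist",X,P)[0].round(0))
```

```text
t 2.15 pos [0.4324 0.1399 0.2451] ydir 17.5 tilt [-0. -0. -1.] op 0.085 F [0.4 1.2 0.1] units [-0.04  0.15  0.  ]
[0.40749963 0.2186917  0.37456684]
bot [288. 198.]
botf [287. 177.]
dish [264. 295.]
jar [222. 371.]
matL [398. 246.]
matM [370. 324.]
```

View pics/w1.png

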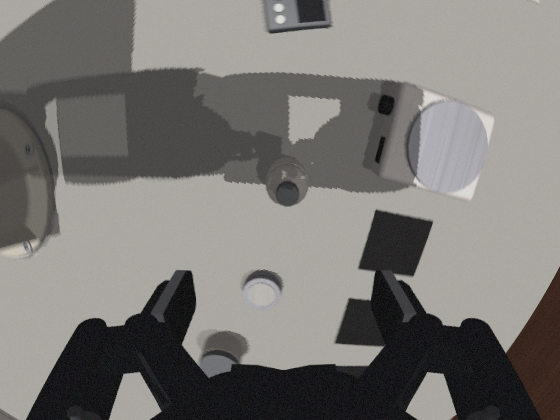

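Run:
```python
import cv2
a=cv2.imread("pics/w1.png")
cv2.imwrite("pics/w1a.png",cv2.resize(a[140:320,230:450],None,fx=3.5,fy=3.5,interpolation=cv2.INTER_CUBIC)[:600])
```

```text
(no output)
```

View pics/w1a.png

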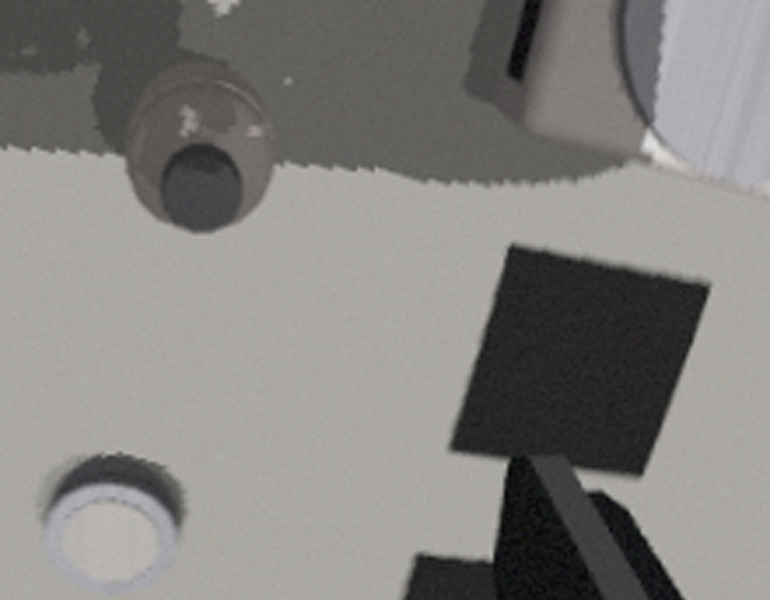

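Run:
```python
from h import *
P=np.load("w1.npy",allow_pickle=True).item()
f=lambda p,z: onz("wrist",(np.array(p)+.5)/3.5-.5+np.array([230,140]),z,P)[:2]
print("cap",f((201,190),.09).round(4),"body",f((200,147),.055).round(4))
print("dish",f((112,538),.02).round(4))
q=np.array([f(p,.003) for p in[(512,246),(710,287),(641,477),(451,450)]]);e=np.roll(q,-1,0)-q
print("matL",q.mean(0).round(4),np.linalg.norm(e,axis=1).round(4),np.degrees(np.arctan2(e[:,1],e[:,0])).round(1))
togo([.437,.14,.245])
```

```text
cap [0.4349 0.1435] body [0.434  0.1464]
dish [ 0.4509 -0.0112]
matL [0.6005 0.0982] [0.0831 0.0823 0.0825 0.0827] [   6.3  -83.5 -173.4   96.9]
t 2.2 pos [0.4324 0.1399 0.2451] ydir 17.2 tilt [-0. -0. -1.] op 0.0855 F [ 0.5  0.1 -0.3] units [-0.04  0.15  0.  ]
```

apply_moves(translation=[[0.05,0.12,0.8],[0,0,0.9],[0,0,0.9],[0,0,0.9],[0,0,0.9],[0,0,0.9],[0,0,0.8],[0,0,0.5],[0,0,0.3],[0,0,0]], twist=[0,0,0,0,0,0,0,0,0,0])

```text
clock: 3.2
eef_pos: [0.435, 0.1423, 0.0374]
tool_rot: [-0.001, 0.589, 0.808, -0.001]
ft_force: [0.0, 0.7, -0.3]
opening: 0.0854
```

apply_moves(translation=[[0,0,0],[0,0,0],[0,0,0],[0,0,0],[0,0,0],[0,0,0],[0,0,0],[0,0,0]], twist=[0,0,0,0,0,0,0,0], gripper=0, newtons=45)

```text
clock: 4.0
eef_pos: [0.4361, 0.1426, 0.0392]
tool_rot: [0.0, 0.589, 0.808, 0.001]
ft_force: [-1.3, 0.0, 6.9]
opening: 0.0426
```

Run:
```python
from h import *
togo([.437,.14,.245])
cv2.imwrite("pics/w2.png",vision.read_camera("wrist"))
```

```text
t 4.0 pos [0.4361 0.1426 0.0392] ydir 17.8 tilt [ 0.001  0.    -1.   ] op 0.0426 F [-1.3  0.   6.9] units [-0.09  0.01 -6.86]
```

View pics/w2.png

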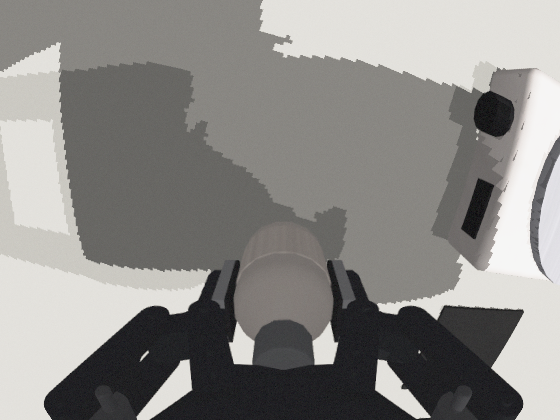

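```bash
cat >> h.py <<'E'
def draw(n,im,P,center,circles,col=(0,0,255)):
    a=np.linspace(0,2*np.pi,60)
    for r,z in circles:
        X=np.stack([center[0]+r*np.cos(a),center[1]+r*np.sin(a),0*a+z],1)
        cv2.polylines(im,[proj(n,X,P).round().astype(int).reshape(-1,1,2)],True,col,1)
E
python3 - <<'E'
from h import *
t,p,M,op,f=pose();P=vision.camera_params("wrist");im=cv2.imread("pics/w2.png")
draw("wrist",im,P,p[:2],[(.022,.0),(.022,.055)])
q=p+M[:,0]*.008
draw("wrist",im,P,q[:2],[(.022,.0),(.022,.055)],(0,255,0))
cv2.imwrite("pics/w2d.png",cv2.resize(im[200:420,180:400],None,fx=2.7,fy=2.7))
E
```

```text
(no output)
```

View pics/w2d.png

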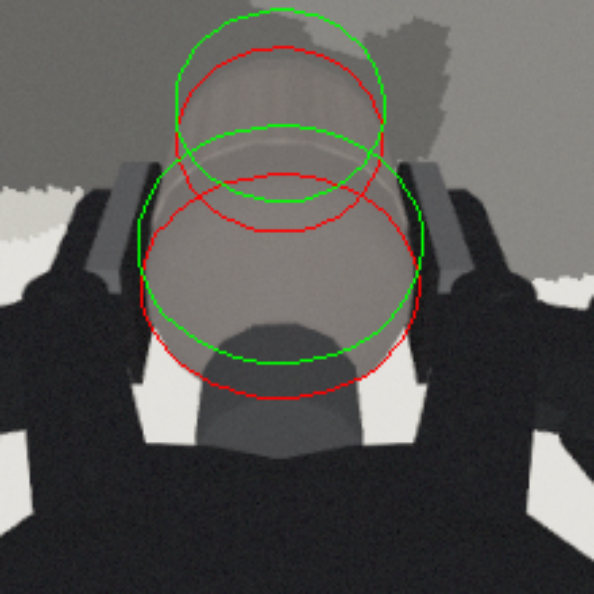

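apply_moves(translation=[[0,0,-0.6],[0,0,-0.8],[0,0,-0.8],[0,0,-0.8],[-0.84,0.56,0],[-0.84,0.56,0],[-0.84,0.56,0],[-0.84,0.56,0],[-0.84,0.56,0],[-0.84,0.56,0],[-0.84,0.56,0],[-0.84,0.56,0],[-0.84,0.56,0],[-0.84,0.56,0],[-0.84,0.56,0],[-0.84,0.56,0],[0,0,0],[0,0,0],[0,0,0],[0,0,0]], twist=[0,1,1,0.97,0,0,0,0,0,0,0,0,0,0,0,0,0.8,0.8,0.7,0])

```text
clock: 6.05
eef_pos: [0.6368, -0.1602, 0.1285]
tool_rot: [0.0, 0.788, 0.616, 0.0]
ft_force: [0.3, -0.0, -0.9]
opening: 0.0427
```

Run:
```python
from h import *
togo([.638,-.16,.041])
P=vision.camera_params("wrist");im=vision.read_camera("wrist");cv2.imwrite("pics/w3.png",im);np.save("w3.npy",P,allow_pickle=True)
s=vision.read_camera("side");cv2.imwrite("pics/s3.png",cv2.resize(s[120:360,180:400],None,fx=2.5,fy=2.5))
```

```text
t 6.05 pos [ 0.6368 -0.1602  0.1285] ydir -13.9 tilt [ 0. -0. -1.] op 0.0427 F [ 0.3 -0.  -0.9] units [0.02 0.04 2.92]
```

View pics/w3.png

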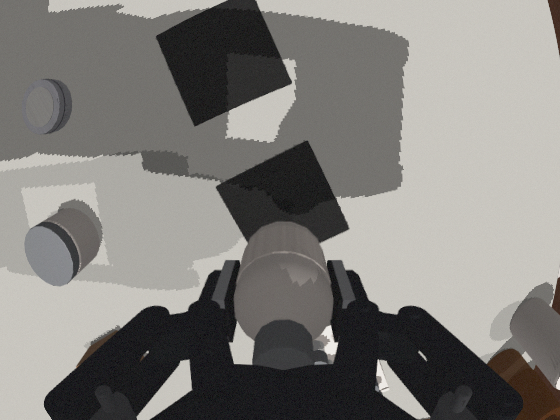

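View pics/s3.png

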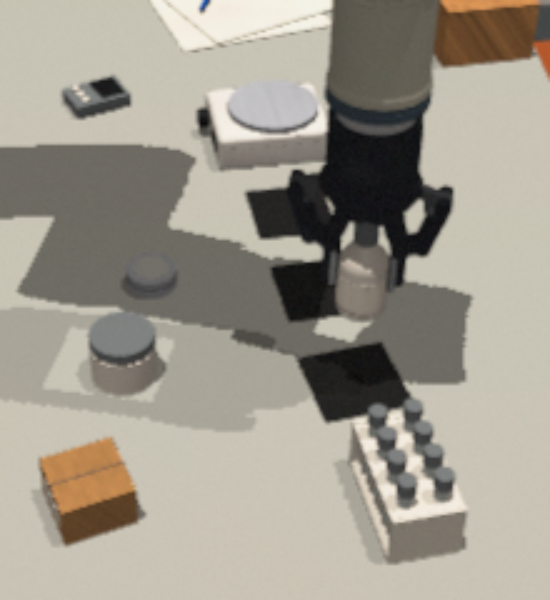

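Run:
```python
from h import *
im=cv2.imread("pics/w3.png")
cv2.imwrite("pics/w3a.png",cv2.resize(im[0:250,140:370],None,fx=2.4,fy=2.4,interpolation=cv2.INTER_CUBIC))
P=np.load("w3.npy",allow_pickle=True).item()
for s in([(217,185),(307,141),(349,230)],[(156,37),(195,126),(291,83)]):
    q=np.array([onz("wrist",p,.003,P)[:2] for p in s]);print(q.round(4).tolist(), ((q[0]+q[2])/2).round(4),np.degrees(np.arctan2(*(q[1:]-q[:-1])[:,::-1].T)).round(1),np.linalg.norm(np.diff(q,axis=0),axis=1).round(4))
```

```text
[[0.5882, -0.129], [0.6675, -0.112], [0.686, -0.1941]] [ 0.6371 -0.1615] [ 12.1 -77.2] [0.081  0.0841]
[[0.5717, 0.004], [0.5845, -0.0777], [0.6661, -0.0648]] [ 0.6189 -0.0304] [-81.1   9. ] [0.0827 0.0826]
```

View pics/w3a.png

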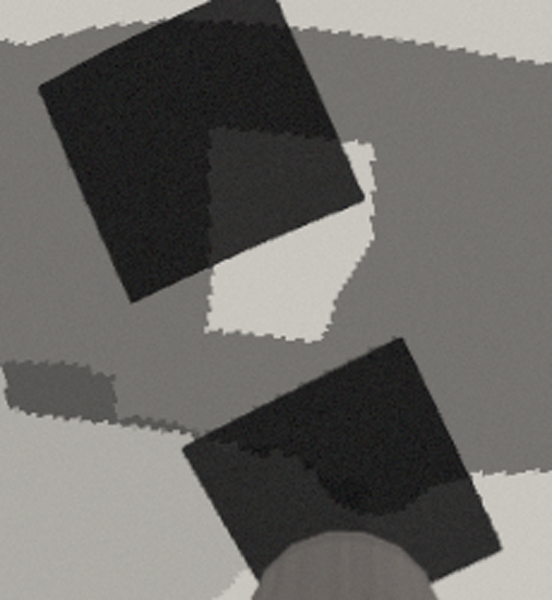

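apply_moves(translation=[[-0.02,0,0.7],[0,0,0.8],[0,0,0.6],[0,0,0.35],[0,0,0.2],[0,0,0.15],[0,0,0.05],[0,0,0]], twist=[0,0,0,0,0,0,0,0])

```text
clock: 6.95
eef_pos: [0.6371, -0.1608, 0.0432]
tool_rot: [0.0, 0.787, 0.617, 0.0]
ft_force: [-0.5, 0.2, -0.5]
opening: 0.0427
```

apply_moves(translation=[[0,0,0],[0,0,0],[0,0,0],[0,0,0],[0,0,0],[0,0,-0.3],[0,0,-0.7],[0,0,-0.9],[0,0,-0.9],[0,0,-0.9],[0,0,-0.9]], twist=[0,0,0,0,0,0,0,0,0,0,0], gripper=100)

```text
clock: 8.05
eef_pos: [0.6367, -0.1607, 0.1827]
tool_rot: [0.0, 0.787, 0.617, 0.0]
ft_force: [0.6, 1.3, 0.1]
opening: 0.0854
```

Run:
```python
from h import *
togo([.430,-.140,.18])
P=vision.camera_params("wrist");im=vision.read_camera("wrist");cv2.imwrite("pics/w4.png",im);np.save("w4.npy",P,allow_pickle=True)
```

```text
t 8.05 pos [ 0.6367 -0.1607  0.1827] ydir -13.9 tilt [ 0.001 -0.    -1.   ] op 0.0854 F [0.6 1.3 0.1] units [-0.98 -6.86  0.09]
```

View pics/w4.png

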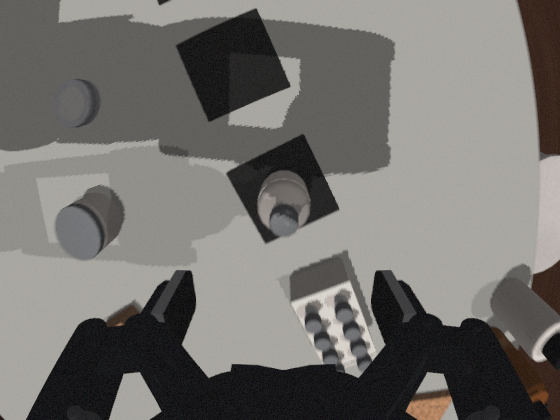

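Run:
```python
from h import *
P=np.load("w4.npy",allow_pickle=True).item()
print("jar",onz("wrist",(81,231),.05,P),"dish",onz("wrist",(75,103),.02,P))
q=np.array([onz("wrist",p,.003,P)[:2] for p in[(177,45),(257,10),(290,87),(209,121)]]);e=np.roll(q,-1,0)-q
print("M",q.mean(0),np.degrees(np.arctan2(e[:,1],e[:,0])).round(1))
q=np.array([onz("wrist",p,.003,P)[:2] for p in[(227,176),(303,135),(339,208),(265,243)]]);e=np.roll(q,-1,0)-q
print("R",q.mean(0),np.degrees(np.arctan2(e[:,1],e[:,0])).round(1))
im=cv2.imread("pics/w4.png");c=[.637,-.161]
draw("wrist",im,P,c,[(.022,.003),(.022,.058),(.01,.093)]);draw("wrist",im,P,[.43,-.140],[(.03,0),(.03,.05)])
cv2.imwrite("pics/w4d.png",cv2.resize(im[120:280,40:360],None,fx=2.5,fy=2.5))
```

```text
jar [ 0.43227765 -0.13865392  0.05      ] dish [ 0.45467823 -0.01340653  0.02      ]
M [ 0.61937498 -0.0303718 ] [   7.3  -81.9 -172.1   98. ]
R [ 0.63612256 -0.1627056 ] [  14.4  -76.5 -166.8  103. ]
```

View pics/w4d.png

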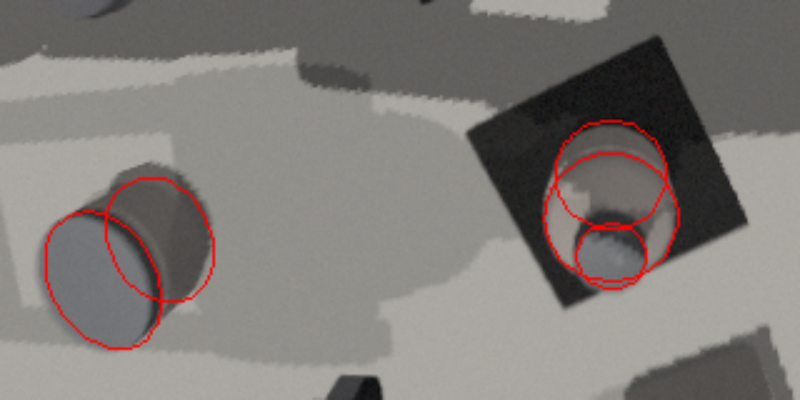

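apply_moves(translation=[[-0.12,-0.86,0],[-0.12,-0.86,0],[-0.12,-0.86,0],[-0.12,-0.86,0],[-0.12,-0.86,0],[-0.12,-0.85,0],[-0.12,-0.85,0],[-0.12,-0.85,0],[0,0,0],[0,0,0.9],[0,0,0.9],[0,0,0.7]], twist=[0,0,0,0,0,0,0,0,0,0,0,0])

```text
clock: 9.3
eef_pos: [0.4311, -0.1396, 0.1052]
tool_rot: [0.0, 0.787, 0.617, 0.0]
ft_force: [0.3, -0.8, 0.4]
opening: 0.0855
```

Run:
```python
from h import *
togo([.4303,-.140,.024])
P=vision.camera_params("wrist");im=vision.read_camera("wrist")
draw("wrist",im,P,[.4303,-.14],[(.03,0),(.03,.05)])
cv2.imwrite("pics/w5.png",im)
```

```text
t 9.3 pos [ 0.4311 -0.1396  0.1052] ydir -13.9 tilt [ 0.001 -0.    -1.   ] op 0.0855 F [ 0.3 -0.8  0.4] units [-0.02 -0.03  2.71]
```

View pics/w5.png

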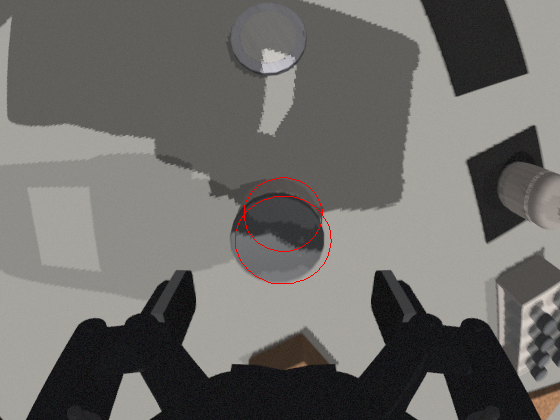

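apply_moves(translation=[[-0.02,-0.13,0.6],[0,0,0.8],[0,0,0.7],[0,0,0.4],[0,0,0.2],[0,0,0]], twist=[0,0,0,0,0,0])

```text
clock: 9.95
eef_pos: [0.4266, -0.1391, 0.0247]
tool_rot: [-0.0, 0.787, 0.617, -0.0]
ft_force: [0.4, 0.1, -0.3]
opening: 0.0855
```

apply_moves(translation=[[0,0,0],[0,0,0],[0,0,0],[0,0,0],[0,0,0],[0,0,0]], twist=[0,0,0,0,0,0], gripper=0, newtons=45)

```text
clock: 10.55
eef_pos: [0.4271, -0.1393, 0.0259]
tool_rot: [0.001, 0.787, 0.617, 0.0]
ft_force: [0.2, 0.7, 6.1]
opening: 0.059
```

Run:
```python
from h import *
togo([.602,.098,.12])
t,p,M,op,f=pose();P=vision.camera_params("wrist");im=vision.read_camera("wrist")
draw("wrist",im,P,p[:2],[(.03,0),(.03,.05)])
cv2.imwrite("pics/w6.png",im)
```

```text
t 10.55 pos [ 0.4271 -0.1393  0.0259] ydir -13.9 tilt [ 0.002 -0.001 -1.   ] op 0.059 F [0.2 0.7 6.1] units [ 9.08  3.77 -3.13]
```

View pics/w6.png

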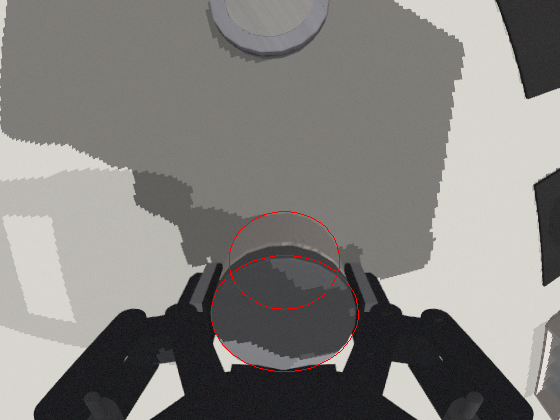

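apply_moves(translation=[[0,0,-0.6],[0,0,-0.8],[0,0,-0.8],[0,0,-0.8],[0.79,0.58,0],[0.79,0.58,0],[0.79,0.58,0],[0.79,0.58,0],[0.79,0.58,0],[0.79,0.58,0],[0.79,0.58,0],[0.79,0.58,0],[0.79,0.58,0],[0.79,0.58,0],[0,0,0],[0,0,0],[0,0,0]], twist=[0,-0.8,-0.8,-0.72,0,0,0,0,0,0,0,0,0,0,-0.8,-0.7,0])

```text
clock: 12.3
eef_pos: [0.6, 0.0984, 0.1151]
tool_rot: [0.0, 0.648, 0.761, 0.0]
ft_force: [-0.7, -0.3, -1.8]
opening: 0.059
```

Run:
```python
from h import *
togo([.602,.098,.029])
P=vision.camera_params("wrist");im=vision.read_camera("wrist");cv2.imwrite("pics/w7.png",im);np.save("w7.npy",P,allow_pickle=True)
s=vision.read_camera("scene");cv2.imwrite("pics/c7.png",s)
```

```text
t 12.3 pos [0.6    0.0984 0.1151] ydir 9.2 tilt [ 0. -0. -1.] op 0.059 F [-0.7 -0.3 -1.8] units [-0.02  0.06  2.87]
```

View pics/w7.png

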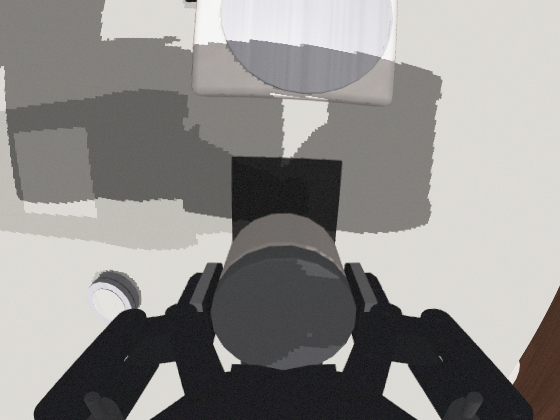

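View pics/c7.png

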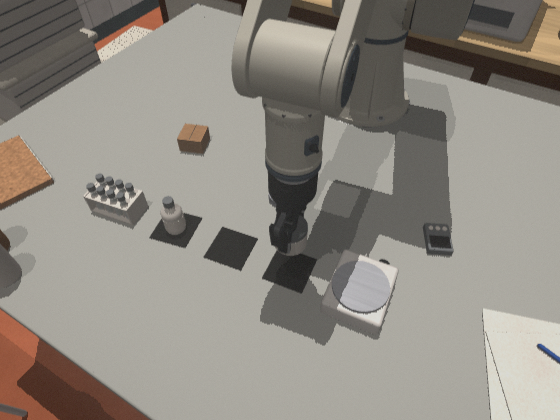

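Run:
```python
from h import *
P=np.load("w7.npy",allow_pickle=True).item()
a,b=[onz("wrist",p,.003,P)[:2] for p in[(232,157),(342,160)]];u=(b-a)/np.linalg.norm(b-a);n=np.array([u[1],-u[0]])
print(a,b,np.linalg.norm(b-a),(a+b)/2+n*.042,np.degrees(np.arctan2(u[1],u[0])))
```

```text
[0.55469161 0.13552427] [0.63724741 0.14659398] 0.08329464787240219 [0.60155123 0.09943168] 7.637100858519658
```

apply_moves(translation=[[0.01,0.05,0.7],[0,0,0.8],[0,0,0.6],[0,0,0.35],[0,0,0.2],[0,0,0.15],[0,0,0.05],[0,0,0]], twist=[0,0,0,0,0,0,0,0])

```text
clock: 13.2
eef_pos: [0.6019, 0.0987, 0.0297]
tool_rot: [0.0, 0.649, 0.761, 0.0]
ft_force: [0.3, -0.5, -1.5]
opening: 0.059
```

apply_moves(translation=[[0,0,0],[0,0,0],[0,0,0],[0,0,0],[0,0,-0.3],[0,0,-0.7],[0,0,-0.9],[0,0,-0.9],[0,0,-0.9]], twist=[0,0,0,0,0,0,0,0,0], gripper=100)

```text
clock: 14.1
eef_pos: [0.6015, 0.0986, 0.142]
tool_rot: [0.0, 0.649, 0.761, 0.0]
ft_force: [0.8, -0.2, -0.9]
opening: 0.0855
```

Run:
```python
from h import *
togo([.404,-.295,.13])
P=vision.camera_params("wrist");im=vision.read_camera("wrist");np.save("w8.npy",P,allow_pickle=True);cv2.imwrite("pics/w8r.png",im)
draw("wrist",im,P,[.6015,.099],[(.03,.003),(.03,.053)])
cv2.imwrite("pics/w8.png",im)
```

```text
t 14.1 pos [0.6015 0.0986 0.142 ] ydir 9.1 tilt [ 0.  0. -1.] op 0.0855 F [ 0.8 -0.2 -0.9] units [-11.92  -8.57   0.4 ]
```

View pics/w8.png

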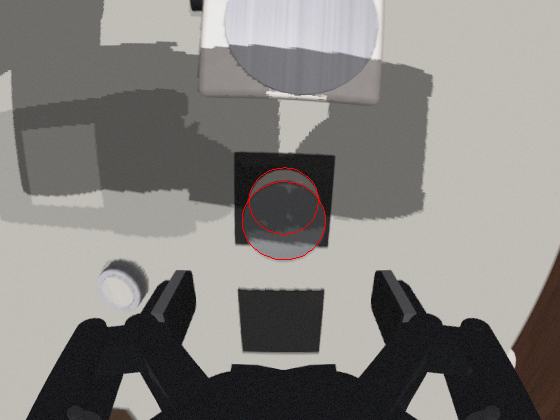

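apply_moves(translation=[[-0.8,-0.57,0],[-0.8,-0.57,0],[-0.8,-0.57,0],[-0.8,-0.57,0],[-0.8,-0.57,0],[-0.8,-0.57,0],[-0.8,-0.57,0],[-0.8,-0.57,0],[-0.8,-0.57,0],[-0.8,-0.57,0],[-0.8,-0.57,0],[-0.8,-0.57,0],[-0.8,-0.57,0],[-0.8,-0.57,0],[-0.72,-0.57,0],[0,0,0],[0,0,0],[0,0,0]], twist=[0,0,0,0,0,0,0,0,0,0,0,0,0,0,0,-0.88,-0.88,0])

```text
clock: 15.95
eef_pos: [0.4046, -0.2953, 0.1408]
tool_rot: [0.0, 0.576, 0.817, -0.0]
ft_force: [-1.4, 0.1, 0.1]
opening: 0.0856
```

```bash
cat >> h.py <<'E'
def drawq(n,im,P,c,yaw,s,zs,col=(0,0,255)):
    a=np.radians(yaw);B=np.array([[np.cos(a),-np.sin(a)],[np.sin(a),np.cos(a)]])
    q=np.array([[1,1],[-1,1],[-1,-1],[1,-1]])*s/2@B.T+np.array(c)
    for z in zs: cv2.polylines(im,[proj(n,np.c_[q,np.full(4,z)],P).round().astype(int).reshape(-1,1,2)],True,col,1)
E
python3 - <<'E'
from h import *
togo([.404,-.295,.02])
P=vision.camera_params("wrist");im=vision.read_camera("wrist");np.save("w9.npy",P,allow_pickle=True);cv2.imwrite("pics/w9r.png",im)
drawq("wrist",im,P,[.404,-.295],19.7,.062,[0,.04])
cv2.imwrite("pics/w9.png",im)
E
```

```text
t 15.95 pos [ 0.4046 -0.2953  0.1408] ydir 19.7 tilt [ 0. -0. -1.] op 0.0856 F [-1.4  0.1  0.1] units [ 0.02 -0.02  4.03]
```

View pics/w9.png

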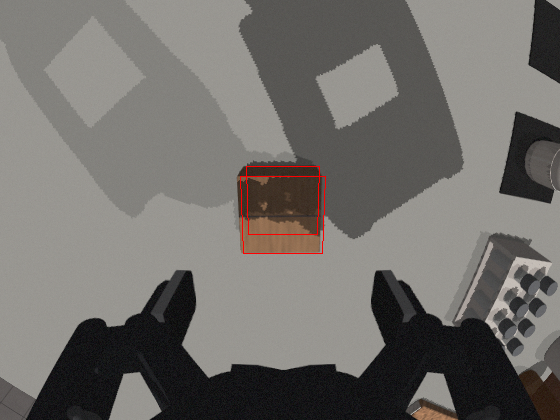

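Run:
```python
import cv2
a=cv2.imread("pics/w9r.png")
cv2.imwrite("pics/w9a.png",cv2.resize(cv2.convertScaleAbs(a[150:270,220:340],alpha=1.5),None,fx=5,fy=5,interpolation=cv2.INTER_CUBIC))
```

```text
(no output)
```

View pics/w9a.png

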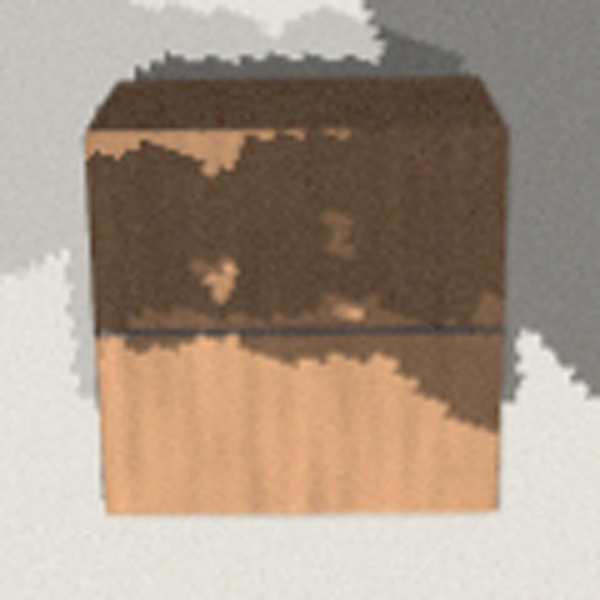

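Run:
```python
from h import *
P=np.load("w9.npy",allow_pickle=True).item()
q=np.array([onz("wrist",(np.array(p)+.5)/5-.5+[220,150],.04,P)[:2] for p in[(86,130),(509,130),(498,510),(106,514)]]);e=np.roll(q,-1,0)-q
print(q.mean(0),np.linalg.norm(e,axis=1),np.degrees(np.arctan2(e[:,1],e[:,0])))
f=np.array([onz("wrist",(np.array(p)+.5)/5-.5+[220,150],.0,P)[:2] for p in[(128,78),(475,75)]]);d=f[1]-f[0];print(f.mean(0),np.linalg.norm(d),np.degrees(np.arctan2(d[1],d[0])))
togo([*q.mean(0),.02])
```

```text
[ 0.40150768 -0.29503891] [0.06155355 0.06094555 0.06186525 0.06175822] [  19.61076909  -69.76487632 -159.63416998  109.9427022 ]
[ 0.39103742 -0.26577791] 0.05868646427469342 20.114465064982138
t 16.0 pos [ 0.4047 -0.2951  0.1407] ydir 19.5 tilt [ 0. -0. -1.] op 0.0853 F [-0.5 -0.7 -0.2] units [ 0.04 -0.1   4.02]
```

apply_moves(translation=[[0.02,-0.08,0.6],[0,0,0.9],[0,0,0.9],[0,0,0.8],[0,0,0.5],[0,0,0.25],[0,0,0]], twist=[0,0,0,0,0,0,0])

```text
clock: 16.7
eef_pos: [0.4019, -0.2948, 0.0212]
tool_rot: [-0.001, 0.577, 0.817, 0.0]
ft_force: [0.6, -0.0, -0.4]
opening: 0.0851
```

apply_moves(translation=[[0,0,0],[0,0,0],[0,0,0],[0,0,0],[0,0,0],[0,0,0]], twist=[0,0,0,0,0,0], gripper=0, newtons=45)

```text
clock: 17.3
eef_pos: [0.4028, -0.2956, 0.0229]
tool_rot: [0.001, 0.576, 0.817, 0.0]
ft_force: [-0.6, 1.4, 7.4]
opening: 0.0609
```

Run:
```python
from h import *
togo([.6195,-.031,.12])
t,p,M,op,f=pose();P=vision.camera_params("wrist");im=vision.read_camera("wrist")
drawq("wrist",im,P,p[:2],np.degrees(np.arctan2(M[1,1],M[0,1])),.062,[0,.04])
cv2.imwrite("pics/w10.png",im)
```

```text
t 17.3 pos [ 0.4028 -0.2956  0.0229] ydir 19.6 tilt [ 0.001 -0.001 -1.   ] op 0.0609 F [-0.6  1.4  7.4] units [ 5.88  9.77 -3.24]
```

View pics/w10.png

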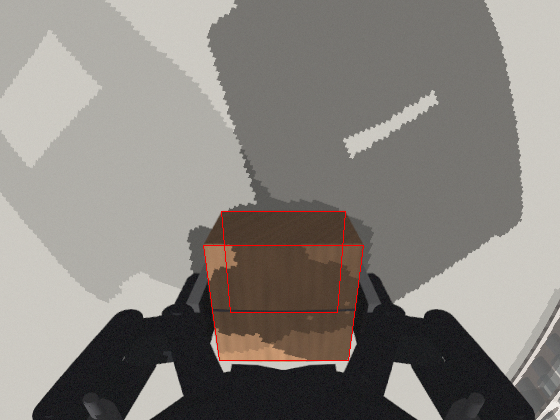

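apply_moves(translation=[[0,0,-0.6],[0,0,-0.9],[0,0,-0.9],[0,0,-0.9],[0,0,-0.9],[0,0,-0.9],[0.65,0.7,0],[0.65,0.7,0],[0.65,0.7,0],[0.65,0.7,0],[0.65,0.7,0],[0.65,0.7,0],[0.65,0.7,0],[0.65,0.7,0],[0.65,0.7,0],[0.65,0.7,0],[0.65,0.7,0],[0.6,0.68,0],[0,0,0.9],[0,0,0.9]], twist=[0,0,0.65,0.65,0.63,0,0,0,0,0,0,0,0,0,0,0,0,0,0,0])

```text
clock: 19.35
eef_pos: [0.6197, -0.0289, 0.1212]
tool_rot: [0.001, 0.655, 0.755, 0.001]
ft_force: [0.3, -0.1, -1.6]
opening: 0.0614
```

Run:
```python
from h import *
togo([.6195,-.0305,.026])
P0=np.load("w8.npy",allow_pickle=True).item()
q=np.array([onz("wrist",p,.003,P0)[:2] for p in[(238,289),(324,289),(319,353),(242,352)]]);e=np.roll(q,-1,0)-q
print(q.mean(0),np.linalg.norm(e,axis=1),np.degrees(np.arctan2(e[:,1],e[:,0])))
P=vision.camera_params("wrist");im=vision.read_camera("wrist");np.save("w11.npy",P,allow_pickle=True)
cv2.imwrite("pics/w11.png",im)
```

```text
t 19.35 pos [ 0.6197 -0.0289  0.1212] ydir 8.1 tilt [ 0.003 -0.    -1.   ] op 0.0614 F [ 0.3 -0.1 -1.6] units [-0.05 -0.02  3.17]
[ 0.61956295 -0.0315779 ] [0.08385326 0.08647243 0.08557532 0.08507007] [   9.13259444  -80.89595984 -171.81847504   97.95159496]
```

View pics/w11.png

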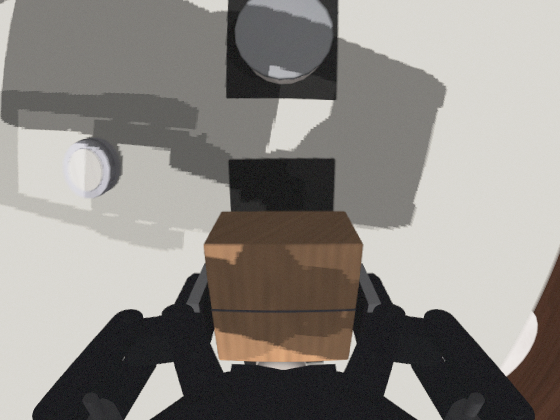

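apply_moves(translation=[[-0.06,0,0.8],[0,0,0.9],[0,0,0.7],[0,0,0.35],[0,0,0.2],[0,0,0.15],[0,0,0.05],[0,0,0]], twist=[0,0,0,0,0,0,0,0])

```text
clock: 20.2
eef_pos: [0.6192, -0.0316, 0.0269]
tool_rot: [0.0, 0.656, 0.755, 0.0]
ft_force: [0.1, 0.2, -0.6]
opening: 0.0611
```

apply_moves(translation=[[0,0,0],[0,0,0],[0,0,0],[0,0,0],[0,0,-0.3],[0,0,-0.7],[0,0,-0.9],[0,0,-0.9],[0,0,-0.9]], twist=[0,0,0,0,0,0,0,0,0], gripper=100)

```text
clock: 21.1
eef_pos: [0.6188, -0.0315, 0.139]
tool_rot: [0.0, 0.656, 0.755, 0.0]
ft_force: [-0.9, -0.0, -0.2]
opening: 0.0853
```

Run:
```python
from h import *
togo([.4535,-.0125,.138])
P=vision.camera_params("wrist");im=vision.read_camera("wrist");np.save("w12.npy",P,allow_pickle=True)
cv2.imwrite("pics/w12r.png",im)
drawq("wrist",im,P,[.6195,-.0308],8,.062,[.003,.043])
draw("wrist",im,P,[.4535,-.0125],[(.025,0),(.025,.02)])
cv2.imwrite("pics/w12.png",im)
```

```text
t 21.1 pos [ 0.6188 -0.0315  0.139 ] ydir 8.1 tilt [ 0. -0. -1.] op 0.0853 F [-0.9 -0.  -0.2] units [ 1.4  -5.37  0.03]
```

View pics/w12.png

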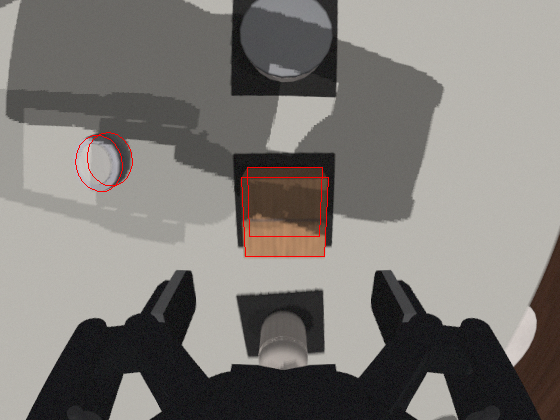

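apply_moves(translation=[[0.2,-0.77,0],[0.2,-0.77,0],[0.2,-0.77,0],[0.2,-0.77,0],[0.2,-0.77,0],[0.2,-0.77,0],[0.2,-0.75,0],[0,0,0.5],[0,0,0.5],[0,0,0]], twist=[0,0,0,0,0,0,0,0,0,0])

```text
clock: 22.15
eef_pos: [0.4524, -0.0125, 0.1066]
tool_rot: [-0.001, 0.656, 0.755, -0.001]
ft_force: [0.3, 0.1, 0.7]
opening: 0.0853
```

Run:
```python
from h import *
togo([.4535,-.0125,.018])
P=vision.camera_params("wrist");im=vision.read_camera("wrist");np.save("w13.npy",P,allow_pickle=True)
cv2.imwrite("pics/w13r.png",im)
draw("wrist",im,P,[.4535,-.0125],[(.025,0),(.025,.02)])
cv2.imwrite("pics/w13.png",im)
```

```text
t 22.15 pos [ 0.4524 -0.0125  0.1066] ydir 8.0 tilt [-0.002  0.    -1.   ] op 0.0853 F [0.3 0.1 0.7] units [-0.01  0.04  2.95]
```

View pics/w13.png

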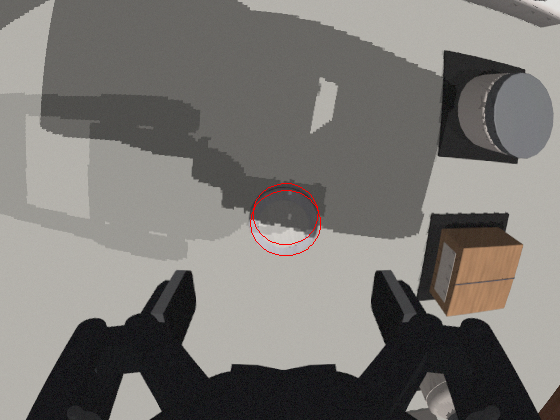

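apply_moves(translation=[[0,0,0.7],[0,0,0.8],[0,0,0.7],[0,0,0.4],[0,0,0.25],[0,0,0.15],[0,0,0]], twist=[0,0,0,0,0,0,0])

```text
clock: 22.9
eef_pos: [0.4536, -0.0125, 0.0174]
tool_rot: [0.0, 0.656, 0.755, 0.0]
ft_force: [-0.2, -0.2, -0.8]
opening: 0.0857
```

apply_moves(translation=[[0,0,0],[0,0,0],[0,0,0],[0,0,0],[0,0,0],[0,0,0],[0,0,0]], twist=[0,0,0,0,0,0,0], gripper=0, newtons=35)

```text
clock: 23.6
eef_pos: [0.4538, -0.0125, 0.018]
tool_rot: [0.0, 0.656, 0.755, 0.0]
ft_force: [-0.4, -0.2, 7.7]
opening: 0.0489
```

Run:
```python
from h import *
togo([.619,-.031,.12])
t,p,M,op,f=pose();P=vision.camera_params("wrist");im=vision.read_camera("wrist")
draw("wrist",im,P,p[:2],[(.025,0),(.025,.02)])
cv2.imwrite("pics/w14.png",im)
```

```text
t 23.6 pos [ 0.4538 -0.0125  0.018 ] ydir 8.1 tilt [ 0.001 -0.    -1.   ] op 0.0489 F [-0.4 -0.2  7.7] units [-1.38  5.37 -3.39]
```

View pics/w14.png

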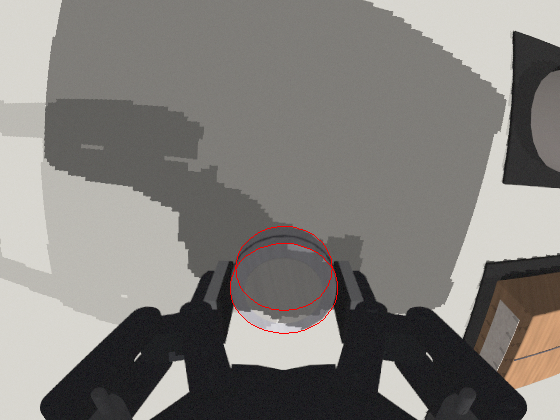

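apply_moves(translation=[[0,0,-0.6],[0,0,-0.9],[0,0,-0.9],[0,0,-0.9],[-0.175,0.67,0],[-0.175,0.67,0],[-0.175,0.67,0],[-0.175,0.67,0],[-0.175,0.67,0],[-0.175,0.67,0],[-0.175,0.67,0],[-0.175,0.67,0],[0,0,0]], twist=[0,0,0,0,0,0,0,0,0,0,0,0,0])

```text
clock: 24.95
eef_pos: [0.6209, -0.0318, 0.1166]
tool_rot: [0.001, 0.656, 0.755, 0.001]
ft_force: [-0.4, -0.4, -0.4]
opening: 0.0488
```

Run:
```python
from h import *
togo([.619,-.0315,.061])
P=vision.camera_params("wrist");im=vision.read_camera("wrist")
drawq("wrist",im,P,[.619,-.0312],8,.062,[.003,.043])
cv2.imwrite("pics/w15.png",im)
```

```text
t 24.95 pos [ 0.6209 -0.0318  0.1166] ydir 8.0 tilt [ 0.003 -0.    -1.   ] op 0.0488 F [-0.4 -0.4 -0.4] units [ 0.02 -0.07  1.85]
```

View pics/w15.png

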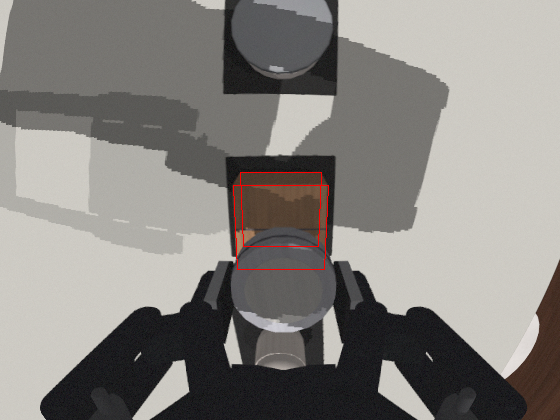

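apply_moves(translation=[[0.01,-0.07,0.5],[0,0,0.6],[0,0,0.35],[0,0,0.2],[0,0,0.1],[0,0,0.05],[0,0,0.03],[0,0,0],[0,0,0]], twist=[0,0,0,0,0,0,0,0,0])

```text
clock: 25.9
eef_pos: [0.6167, -0.0316, 0.0618]
tool_rot: [0.0, 0.656, 0.755, 0.0]
ft_force: [1.0, 0.3, -1.0]
opening: 0.0485
```

Run:
```python
from h import *
togo([.619,-.0315,.061])
cv2.imwrite("pics/w16.png",vision.read_camera("wrist"))
```

```text
t 25.9 pos [ 0.6167 -0.0316  0.0618] ydir 8.1 tilt [ 0.001 -0.    -1.   ] op 0.0485 F [ 1.   0.3 -1. ] units [-0.01  0.08  0.03]
```

View pics/w16.png

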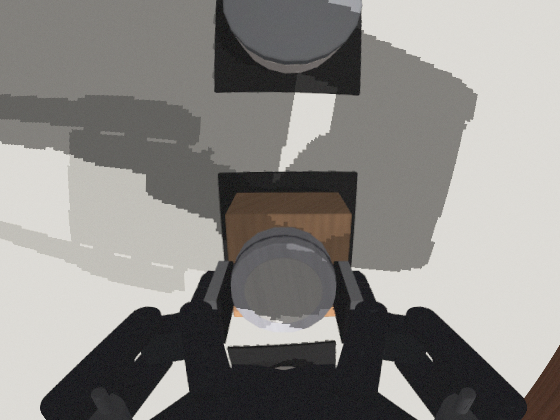

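apply_moves(translation=[[0,0.08,0],[0,0,0.03],[0,0,0],[0,0,0]], twist=[0,0,0,0])

```text
clock: 26.35
eef_pos: [0.6195, -0.0312, 0.0611]
tool_rot: [0.001, 0.656, 0.755, 0.0]
ft_force: [0.1, 0.6, 4.5]
opening: 0.0483
```

apply_moves(translation=[[0,0,0],[0,0,0],[0,0,0],[0,0,0],[0,0,-0.2],[0,0,-0.6],[0,0,-0.9],[0,0,-0.9],[0,0,-0.9]], twist=[0,0,0,0,0,0,0,0,0], gripper=100)

```text
clock: 27.25
eef_pos: [0.6186, -0.0313, 0.1669]
tool_rot: [-0.0, 0.656, 0.755, -0.0]
ft_force: [0.4, 0.0, 0.3]
opening: 0.0855
```

Run:
```python
from h import *
togo([.619,-.0315,.061])
P=vision.camera_params("wrist");im=vision.read_camera("wrist")
cv2.imwrite("pics/w17r.png",im)
drawq("wrist",im,P,[.619,-.0312],8,.062,[.043]);draw("wrist",im,P,[.619,-.0312],[(.025,.063)])
cv2.imwrite("pics/w17.png",im)
cv2.imwrite("pics/s17.png",vision.read_camera("side"))
```

```text
t 27.25 pos [ 0.6186 -0.0313  0.1669] ydir 8.0 tilt [-0. -0. -1.] op 0.0855 F [0.4 0.  0.3] units [-0.01  0.01  3.53]
```

View pics/w17.png

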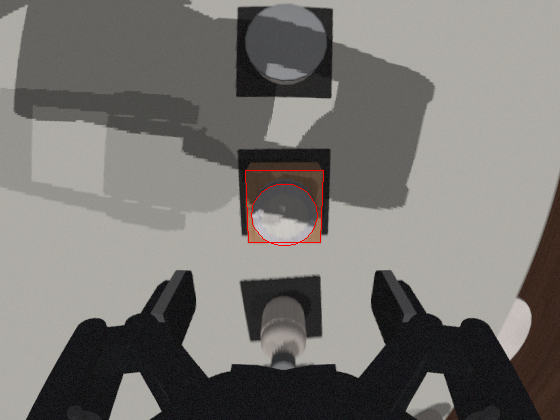

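View pics/s17.png

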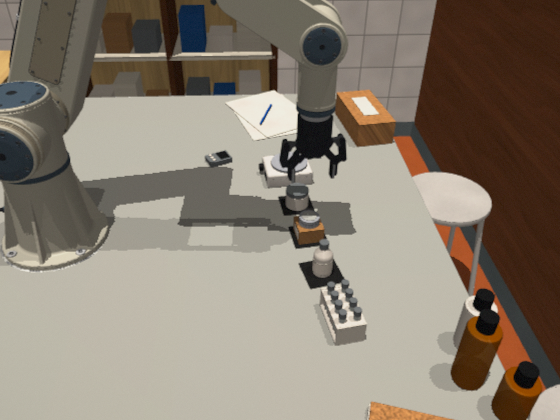

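The wrist view shows the dish on the carton: its edge follows the predicted circle around (284,214), and the carton sits inside the middle mat. In the side view the bottle is at (323,262), carton and dish at (309,226), and jar at (297,197), all upright. I'll back away and take a last look.

apply_moves(translation=[[0,0,-0.9],[0,0,-0.9],[0,-0.6,-0.6],[0,-0.9,0],[0,-0.9,0],[0,-0.9,0],[0,-0.9,0],[0,-0.6,0],[0,0,0],[0,0,0]], twist=[0,0,0,0,0,0,0,0,0,0])

```text
clock: 28.35
eef_pos: [0.4766, -0.0514, 0.2377]
tool_rot: [0.0, 0.656, 0.755, 0.0]
ft_force: [0.1, 0.6, 0.7]
opening: 0.0854
```

Run:
```python
from h import *
n="scene";P=vision.camera_params(n);im=vision.read_camera(n)
cv2.imwrite("pics/c18.png",cv2.resize(im[140:340,90:390],None,fx=2.6,fy=2.6,interpolation=cv2.INTER_CUBIC))
n="side";im=vision.read_camera(n)
cv2.imwrite("pics/s18.png",cv2.resize(im[140:300,200:380],None,fx=3.7,fy=3.7,interpolation=cv2.INTER_CUBIC))
```

```text
(no output)
```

View pics/c18.png

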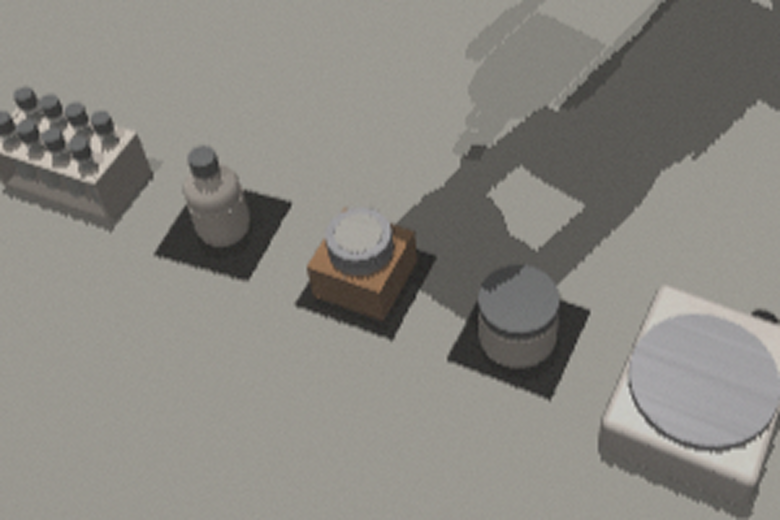

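View pics/s18.png

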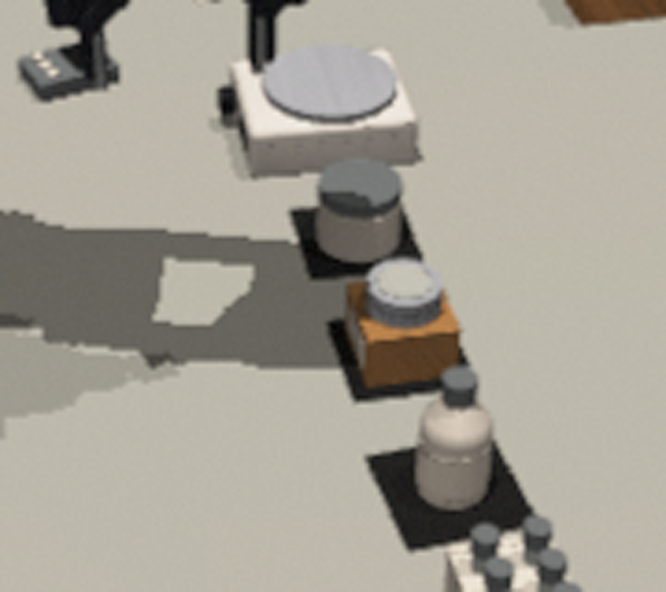

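Both final crops show the bottle, the carton with the dish on top, and the jar standing upright and centred on their mats. The gripper is clear of everything.

```bash
python3 -c "
from station import workorder
print(workorder.hand_in())"
```

```text
the job is handed in; nothing more can be done
None
```

The bench is set out as asked and handed in at about 28 s of the 104 s allowed. I placed things in the order you gave:
- **Bottle:** upright on the robot's right mat, next to the tube rack.
- **Jar:** upright on the left mat, next to the stirrer.
- **Carton:** top up and squared to the middle mat.
- **Dish:** right way up on top of the carton.

I never touched the timer.

**Checks:** in the last scene and side pictures everything is upright and looks centred. The outlines I drew in the wrist pictures matched each object's intended spot to within about 1–2 mm. Contact forces in the state readings stayed under about 8 N.

**Disagreements:** the scene and side cameras differed by about 5–9 mm in y, more than the stated 2 mm. I used values between them, backed up by the wrist camera. Close up, the wrist camera put the jar and the carton about 3–4 mm nearer the robot, so I corrected for that before each grasp. I also moved the dish about 2 mm just before letting go, because it was slightly off the carton's centre.

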